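# Unload a test shell from the colour-reading stand

## Task

Raise the presser-foot lever on the front of the colour-reading stand's head all the way up to its stop, then lift the formed test shell out of its nest under the head without bumping it against the raised foot, and lay it gently, right way up and lengthwise, in the middle of the drying rack. Leave the lever fully up, and do not disturb the cup, the tin or the can.

Things in the scene. Friction and masses are not known exactly. Their poses are not given: they have to be found in the camera images.
- stand: White colour-reading stand, fixed; its open front faces the robot's left. Origin: centre of its underside; x points from front to column, z up. Base 250 (x) x 170 (y) x 26 mm. Column at x = 70 to 120, 100 wide. The head overhangs the nest: x = -45 to 120, y = -50 to 50, z = 170 to 245 mm, so a gripper pointing straight down cannot reach the shell: come from the front, leaning 30 to 45 degrees.
- nest (a point): Centre of the floor of the open cavity that holds the shell, at (-20, 0, 36) mm in the stand's frame; axes as the stand's. Cavity 124 (x) x 60 (y) mm, 14 mm deep, in an aluminium block 164 x 100 mm whose top is at z = 50 mm. Draw the shell up out of it, then out forwards (-x).
- lever (a joint): Angle (rad) of the presser-foot lever on the head's front: 0 = down, pointing forward (-x of the stand) and 30 degrees below level, foot on the shell; 1.75 = fully up at its stop, forward and 70 degrees above level. Pivot axis along the stand's y through (-57, 0, 200) mm in the stand's frame. Stiff (about 4 N at the tip): stays where it is left.
- lever_tip (a point): Centre of the lever's black grip, a roller 24 mm in diameter and 26 mm long along the stand's y, 85 mm from the pivot; the lever between is a 12 mm round bar. The grip can be pinched across its 26 mm length or pushed from below.
- foot: Rubber presser foot, a disc 32 mm in diameter and 8 mm thick on a 12 mm stem, over the shell at x = 0, y = 0 in the stand's frame. Origin: centre of its underside, 1.5 mm above the shell when the lever is down; the lever raises it by 24 mm per rad, 42 mm in all.
- shell: Grey formed test shell like a small car bonnet: 120 mm (its x) x 56 mm (its y) x 44 mm high, 0.25 kg or so, flat upright long sides, top 80 mm long with sloping ends. Origin: centre of its underside; z up. In the nest it is sunk 14 mm, so 30 mm stands above the block; grip it across its 56 mm width.
- rack: Fixed steel drying rack of flat slats on four feet, 170 mm (its x) x 130 mm (its y), level slat tops 40 mm above the table. Origin: centre of its underside on the table.
- scale: Fixed round paint scale, 170 mm in diameter, pan at 36 mm height, with a neck and readout 170 mm high on its +x side (neck at 100 mm from the centre). Origin: centre of its underside. It stands to the right of the stand. Not part of the work.
- cup: Grey mixing cup on the scale's pan, 80 mm in diameter and 100 mm high, loose; origin at the centre of its underside. Leave alone.
- tin: Oblong solvent tin 65 x 100 x 195 mm with a cap, loose, behind the stand; origin at the centre of its underside. Leave alone.
- can: Round paint can 100 mm in diameter, 120 mm high, loose, on the far side, left of the stand; origin at the centre of its underside. Leave alone.
Not all that is in view belongs to the job. Of the things that look like the shell, the smallest one is meant.

How it is judged:
By the outcome, as a careful person would: the job done as asked, in the order asked, and still so for the second after the job is handed in, with the robot touching nothing.
It also fails if it takes over 56 s, if anything falls off the work surface, if the arm or the gripper's body presses on something with over 40 N, if the wrist force passes 120 N, or if a joint passes its speed limit or range.

## Robot

A 6-joint arm with a two-finger parallel gripper is mounted at the origin on the work surface. World frame = base frame: x ahead of the robot, y to its left, z up, the work surface at z = 0. Lengths are in m, angles in rad, forces in N, time in s.
With the tool pointing down it reaches from about 0.3 to 0.825 m from the base axis. Payload 5.4 kg.
Tool frame: the origin (TCP) lies at the very end of the fingers, on their centre line; the grasp point (between the pads) lies 19 mm behind it; z points along the fingers, y is the line along which they close (so a half turn about z gives the same grasp; the last joint's range is limited). The gripper opens to 92 mm and grips with 3 to 60 N. Pads are 20 mm wide; open, the fingers measure 128 mm over their backs; the gripper's body (75 mm by 189 mm) begins 69 mm behind the grasp point.
Start: joints at [-1.56, 0.158, 1.597, -0, 1.386, -0.21], TCP at [0.126, -0.561, 0.215] pointing down, gripper open.
Joint ranges: [-2.91, 2.91], [-0.94, 2.29], [0.18, 2.7], [-1.29, 4.43], [0.17, 2.64], [-3, 3]. Speed limits (rad/s): [2.57, 2.57, 3.14, 3.14, 3.14, 3.14].

## Interface

Orientations are given as a rotation vector (axis times angle).
In Python, from workcell import bot gives the robot as it stands. Calls block until the motion is done:
- bot.goto(position, orientation): joint-space move of the TCP to a pose.
- bot.line_to(position, rot=None, max_speed=0.15): straight line of the TCP; rot=None keeps the orientation; max_speed is the mean speed in m/s.
- bot.set_joints(angles): joint-space move.
- bot.set_gripper(opening, newtons=None): opening from 0.0 (shut) to 1.0 (fully open); newtons is the grip in N (None keeps the last); returns when the fingers have stopped.
- bot.hold(seconds).
- bot.inverse_kinematics(position, orientation): joint angles nearest the present ones, or None.
- bot.read_camera(name): name is "scene" or "top" or "wrist"; returns a dict with "pixels" (480x640x3 uint8, blue, green, red), "fx", "fy", "cx", "cy" (pixels), "k1" (the pictures are not rectified: a ray, as slopes to the right and down, at radius r is drawn at 1 + k1 r^2 times it, then the intrinsics apply), "R" (3x3) and "t" (3): a world point X has camera coordinates R X + t. Camera axes: x right, y down, z forward; pixel columns grow to the right and rows downward; lengths in m; the calibration is good to about 2 mm. A picture is of the moment at which its call begins. There is no depth.
A pose or a line that the arm cannot do raises bot.MotionError and nothing moves.
- bot.job_done(): hands the job in; it is judged then, once.
Readings, each from a call of its own:
- bot.current_clock(): time.
- bot.current_joints(): joint angles.
- bot.current_joint_vel(): joint speeds.
- bot.current_effort(): joint torques, N m.
- bot.current_ee_pos(): TCP position.
- bot.current_tool_rot(): TCP orientation.
- bot.current_contact_force(): force on the tool from outside, world axes, zero at the start.
- bot.current_ft_torque(): the same for the moment, N m.
- bot.current_opening(): opening from 0.0 (shut) to 1.0 (fully open).
- bot.current_grip_force(): force on a finger pad.
Only numpy, scipy, OpenCV 4.12 (cv2) and the standard library are available. Lean on these libraries where they do the work, as an engineer would, in place of code of your own. Each camera call takes 0.05 s, during which the arm holds its last target. There are 200 camera calls.

## Working session

There is one attempt and no reset: what is moved stays moved. The work goes in short steps, each a Python script; the robot and the scene stay as the last script left them, time stands still between calls to the robot, and variables do not carry over. Pictures are saved under pics/ and viewed, at most 10 in all, crops included, and the job is handed in when it is done.

```bash
mkdir -p pics; ls
cat > h.py <<'E'
import numpy as np, cv2
from workcell import bot
from scipy.spatial.transform import Rotation as Ro
def K(c): return np.array([[c['fx'],0,c['cx']],[0,c['fy'],c['cy']],[0,0,1.]]),np.array([c['k1'],0,0,0,0.])
def ray(c,uv):
    k,d=K(c); p=cv2.undistortPoints(np.array(uv,float).reshape(-1,1,2),k,d).reshape(-1,2)
    R=np.array(c['R']);t=np.array(c['t']); return -R.T@t, np.c_[p,np.ones(len(p))]@R
def onz(c,uv,z):
    o,r=ray(c,uv); return o+r*((z-o[2])/r[:,2])[:,None]
def proj(c,X):
    k,d=K(c); return cv2.projectPoints(np.array(X,float).reshape(-1,1,3),cv2.Rodrigues(np.array(c['R']))[0],np.array(c['t'],float),k,d)[0].reshape(-1,2)
def tri(c1,u1,c2,u2):
    o1,r1=ray(c1,u1);o2,r2=ray(c2,u2);A=np.c_[r1[0],-r2[0]];s=np.linalg.lstsq(A,o2-o1,rcond=None)[0]
    a=o1+s[0]*r1[0];b=o2+s[1]*r2[0];return (a+b)/2,np.linalg.norm(a-b)
E
python3 - <<'E'
from h import *
import pickle
for n in ("scene","top"):
    c=bot.read_camera(n); cv2.imwrite(f"pics/{n}0.png",c['pixels']); pickle.dump(c,open(n+'0.pkl','wb'))
    print(n,c['fx'],c['cx'],c['cy'],c['k1'],-np.array(c['R']).T@c['t'])
E
```

```text
pics
scene 519.8648872305318 322.4966587653385 236.01027828509626 -0.07829025276597784 [1.08366056 0.40114125 1.03814957]
top 587.1624194822977 311.1480825142689 230.2304447277283 -0.0013847491290725348 [ 0.43486565 -0.030375    1.56661714]
```

View pics/scene0.png

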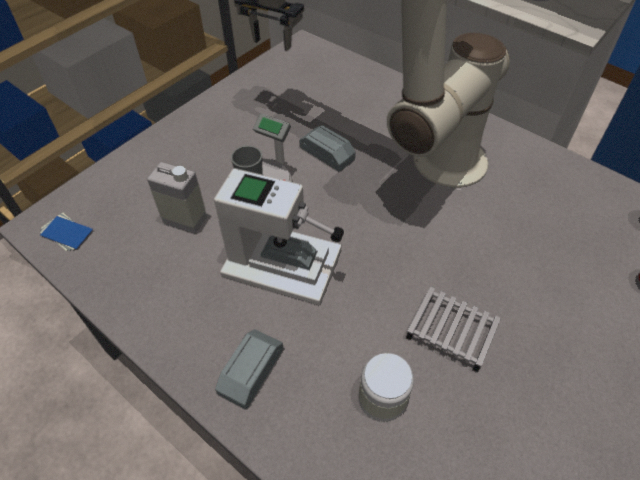

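View pics/top0.png

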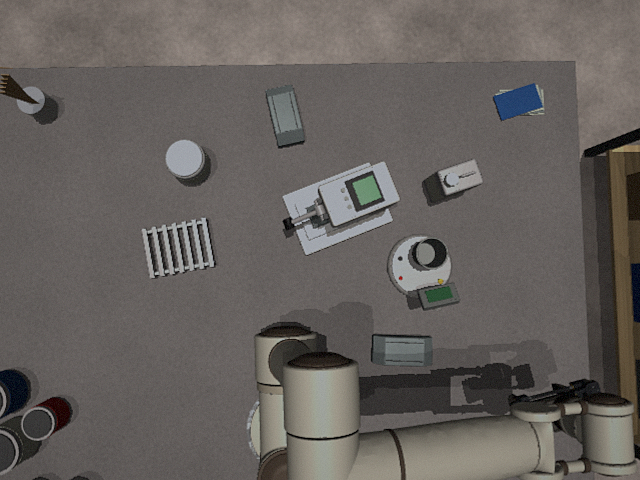

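Run:
```python
from h import *
import pickle
t=pickle.load(open('top0.pkl','rb'))['pixels'];s=pickle.load(open('scene0.pkl','rb'))['pixels']
a=cv2.resize(t[150:270,270:410],None,fx=2.85,fy=2.85,interpolation=2)[:342,:399]
b=cv2.resize(s[165:305,215:355],None,fx=2.85,fy=2.85,interpolation=2)
r=cv2.resize(t[205:290,130:230],None,fx=2.5,fy=2.5,interpolation=2)
im=np.zeros((600,800,3),np.uint8); im[:a.shape[0],:a.shape[1]]=a; im[:b.shape[0],401:401+b.shape[1]]=b[:, :399]; im[360:360+r.shape[0],:r.shape[1]]=r
cv2.imwrite('pics/crop1.png',im)
```

```text
(no output)
```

View pics/crop1.png

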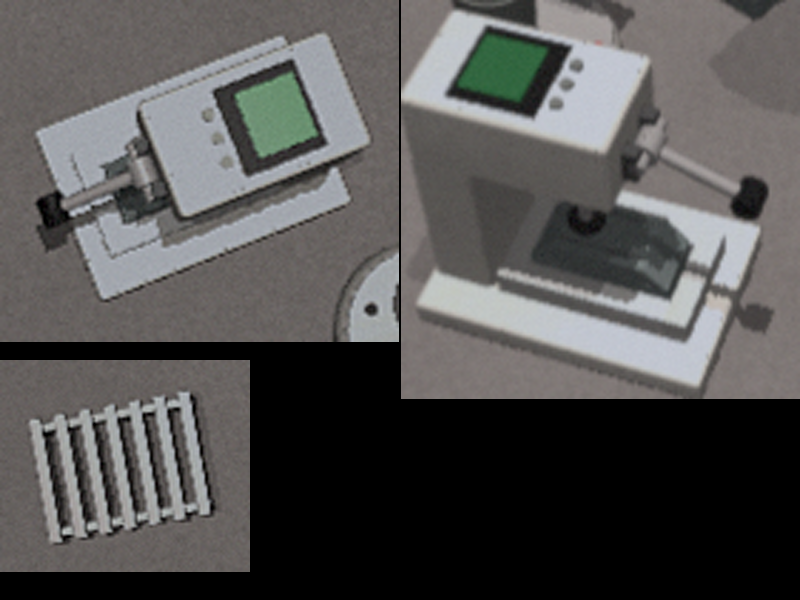

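```bash
cat > m1.py <<'E'
from h import *
import pickle
from scipy.optimize import least_squares
t=pickle.load(open('top0.pkl','rb'));s=pickle.load(open('scene0.pkl','rb'))
M=np.array([[-.125,.085,.026],[-.125,-.085,.026],[.125,-.085,.026],[-.045,.05,.245],[.12,.05,.245],[.12,-.05,.245],[-.045,-.05,.245]])
# stand y: x=front->column, z up
U=np.array([[283.3,196.3],[306.5,254.6],[392.8,221.2],[318.8,186.8],[383.3,162.3],[400.2,199.1],[334.2,225.4]])
for z,i in((.026,[0,1,2]),(.245,[3,4,5,6])):
    P=onz(t,U[i],z); print(P.round(4).tolist(), np.linalg.norm(np.diff(P,axis=0),axis=1).round(4))
Ms=np.array([[-.125,-.085,.026],[-.125,.085,.026],[.125,.085,.026]])
Us=np.array([[341,245.7],[320,299.0],[221.7,270.3]])
def T(p,X): c,n=np.cos(p[2]),np.sin(p[2]); return X@np.array([[c,-n,0],[n,c,0],[0,0,1]]).T+[p[0],p[1],0]
def f(p): return np.r_[(proj(t,T(p,M))-U).ravel(),(proj(s,T(p,Ms))-Us).ravel()]
r=least_squares(f,[.55,-.1,-1.3],loss='soft_l1'); print(r.x,f(r.x).round(1))
hsv=t['pixels'].astype(int).min(2)[205:290,130:230]
m=(hsv>125).astype(np.uint8); m=cv2.morphologyEx(m,cv2.MORPH_CLOSE,np.ones((13,13)))
c=max(cv2.findContours(m,0,2)[0],key=cv2.contourArea)+np.array([130,205])
P=onz(t,c.reshape(-1,2),.04); b=cv2.minAreaRect((P[:,:2]*1000).astype(np.float32)); print('rack',b)
C=onz(t,[[142,229.4],[206,218.2],[214.4,266.2],[150.4,277.8]],.04); print(C.round(4), C.mean(0)); e=C[0]-C[1]+C[3]-C[2]; print(np.degrees(np.arctan2(e[1],e[0])),np.linalg.norm(e)/2)
rt=np.array([270+53/2.85,150+210/2.85]); rs=np.array([215+(749-401)/2.85,165+197/2.85])
q=tri(t,rt,s,rs); print('tip',q,'pred',T(r.x,np.array([[-.057-.085*np.cos(.524),0,.2-.085*.5]])))
E
python3 m1.py
```

```text
[[0.609, 0.006, 0.026], [0.4544, -0.0521, 0.026], [0.5379, -0.2815, 0.026]] [0.1652 0.2441]
[[0.6044, -0.0798, 0.245], [0.658, -0.2278, 0.245], [0.5732, -0.264, 0.245], [0.5162, -0.1128, 0.245]] [0.1574 0.0922 0.1616]
[ 0.57466876 -0.13637017 -1.20903706] [-1.7 -0.3 -0.9  1.3  0.7 -0.6 -1.4 -0.4  1.3 -2.6  1.   1.2 -0.3  1.9
  0.7 -3.  -0.2  0.3 -2.4  0.3]
rack ((479.59271240234375, 281.30450439453125), (128.8369140625, 166.84274291992188), 9.654898643493652)
[[0.5277 0.3726 0.04  ]
 [0.5538 0.2073 0.04  ]
 [0.4289 0.1869 0.04  ]
 [0.4023 0.3517 0.04  ]] [0.47817195 0.27962412 0.04      ]
99.05331804230052 0.16714088487823694
tip (array([ 0.52704061, -0.00864516,  0.16707691]), np.float64(0.0003588999179436253)) pred [[ 0.52844851 -0.01422775  0.1575    ]]
```

```bash
cat >> h.py <<'E'
SP=[.5747,-.1364,-1.209]
def W(x,y,z):
    c,n=np.cos(SP[2]),np.sin(SP[2]); return np.array([SP[0]+c*x-n*y,SP[1]+n*x+c*y,z])
def rotv(l,flip=1,yaw=None):
    a=SP[2] if yaw is None else yaw; l=np.radians(l)
    z=np.array([np.cos(a)*np.sin(l),np.sin(a)*np.sin(l),-np.cos(l)]); y=flip*np.array([-np.sin(a),np.cos(a),0])
    return Ro.from_matrix(np.c_[np.cross(y,z),y,z]).as_rotvec()
def tz(rv): return Ro.from_rotvec(rv).as_matrix()[:,2]
def tipw(th,y=0): return W(-.057-.085*np.cos(th),y,.2+.085*np.sin(th))
E
python3 - <<'E'
from h import *
for l in (30,45):
  for f in (1,-1):
    rv=rotv(l,f); print(l,f)
    for n,p in (('standoff',tipw(-.524)-.12*tz(rv)),('tip0',tipw(-.524)+.012*tz(rv)),('tip1',tipw(1.25)+.012*tz(rv)),('shell',W(-.038,0,.075)+.019*tz(rv)),('out',W(-.25,0,.095)+.019*tz(rv))):
        j=bot.inverse_kinematics(p,rv); print(n,p.round(3),None if j is None else np.round(j,2))
    for yw in (np.radians(98.9),np.radians(98.9)-np.pi):
      for l2 in (0,30,45):
        r2=rotv(l2,f,yw); j=bot.inverse_kinematics([.479,.281,.1],r2); print('rack',yw,l2,None if j is None else np.round(j,2))
E
```

```text
30 1
standoff [0.507 0.042 0.261] [ 0.16 -0.07  1.83 -0.53  1.31 -0.08]
tip0 [ 0.531 -0.02   0.147] [ 0.02  0.06  1.94 -0.58  1.04 -0.07]
tip1 [ 0.547 -0.064  0.27 ] [-0.07 -0.05  1.79 -0.51  1.21 -0.29]
shell [ 0.565 -0.11   0.059] [-0.16  0.25  1.93 -0.65  0.8  -0.1 ]
out [0.49  0.089 0.079] [ 0.26  0.18  1.96 -0.62  1.04  0.23]
rack 1.726130630222392 0 [ 0.31  0.22  1.76 -0.    1.16 -2.98]
rack 1.726130630222392 30 [0.   0.2  1.89 0.56 1.2  2.75]
rack 1.726130630222392 45 [-0.13  0.29  1.91  0.78  1.32  2.51]
rack -1.4154620233674011 0 [ 0.31  0.22  1.76 -0.    1.16  0.16]
rack -1.4154620233674011 30 [ 0.58  0.46  1.55 -0.48  1.39  0.58]
rack -1.4154620233674011 45 [ 0.67  0.62  1.43 -0.66  1.55  0.69]
30 -1
standoff [0.507 0.042 0.261] None
tip0 [ 0.531 -0.02   0.147] None
tip1 [ 0.547 -0.064  0.27 ] [-0.07 -0.05  1.79 -0.51  1.21  2.85]
shell [ 0.565 -0.11   0.059] None
out [0.49  0.089 0.079] [ 0.26  0.18  1.96 -0.62  1.04 -2.91]
rack 1.726130630222392 0 [ 0.31  0.22  1.76 -0.    1.16  0.16]
rack 1.726130630222392 30 [ 0.    0.2   1.89  0.56  1.2  -0.4 ]
rack 1.726130630222392 
[... 941 characters left out ...]
1.55  0.69]
45 -1
standoff [0.498 0.065 0.242] [ 0.35  0.03  1.87 -0.82  1.33 -2.91]
tip0 [ 0.531 -0.022  0.149] [ 0.15  0.13  1.97 -0.91  1.07 -2.87]
tip1 [ 0.548 -0.066  0.272] None
shell [ 0.566 -0.113  0.062] [-0.04  0.31  1.97 -1.07  0.83 -2.79]
out [0.491 0.085 0.082] [ 0.39  0.3   1.94 -0.89  1.14 -2.62]
rack 1.726130630222392 0 [ 0.31  0.22  1.76 -0.    1.16  0.16]
rack 1.726130630222392 30 [ 0.    0.2   1.89  0.56  1.2  -0.4 ]
rack 1.726130630222392 45 [-0.13  0.29  1.91  0.78  1.32 -0.63]
rack -1.4154620233674011 0 [ 0.31  0.22  1.76 -0.    1.16 -2.98]
rack -1.4154620233674011 30 [ 0.58  0.46  1.55 -0.48  1.39 -2.57]
rack -1.4154620233674011 45 [ 0.67  0.62  1.43 -0.66  1.55 -2.45]
```

Run:
```python
from h import *
import pickle
rv=rotv(45)
p=tipw(-.524)-.14*tz(rv)
j=bot.inverse_kinematics(p,rv)
jc=np.array(bot.current_joints()); up=jc.copy(); up[1]=-.5; up[2]=1.6
bot.set_joints(up); print(bot.current_ee_pos())
mid=up.copy(); mid[0]=.4; mid[3:]=j[3:]; bot.set_joints(mid); print(bot.current_ee_pos())
bot.goto(p,rv); print(bot.current_ee_pos(),p,bot.current_clock(),bot.current_contact_force())
bot.hold(.3)
c=bot.read_camera('wrist'); pickle.dump(c,open('w1.pkl','wb')); im=c['pixels'].copy()
cv2.imwrite('pics/w1.png',im)
for n,q in (('tip',tipw(-.524)),('piv',W(-.057,0,.2)),('baseFL',W(-.125,.085,.026)),('baseFR',W(-.125,-.085,.026)),('shellc',W(-.06,.028,.08)),('shellc2',W(-.06,-.028,.08)),('hFL',W(-.045,.05,.245)),('hFR',W(-.045,-.05,.245))): print(n,proj(c,q).round(0))
```

```text
[ 0.12507191 -0.49482466  0.57188003]
[0.46222934 0.07773452 0.66387144]
[0.49429518 0.07863495 0.25823102] [0.49343549 0.07832697 0.25646542] 5.3167 [ 0.11979701 -0.56483326  0.26611264]
tip [[319. 231.]]
piv [[319. 306.]]
baseFL [[396. 133.]]
baseFR [[241. 133.]]
shellc [[343. 208.]]
shellc2 [[295. 208.]]
hFL [[370. 354.]]
hFR [[268. 354.]]
```

View pics/w1.png

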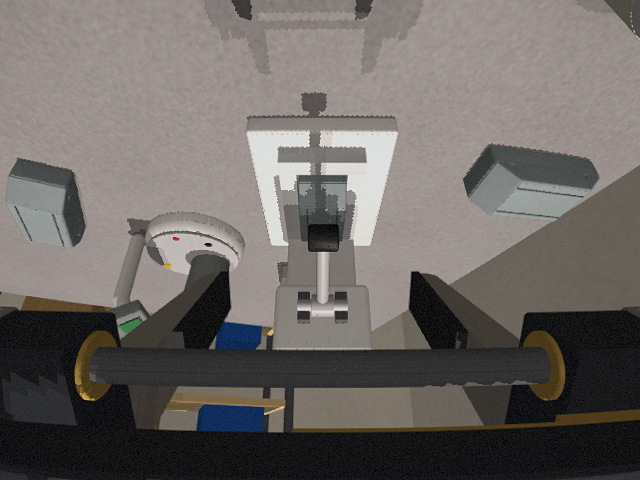

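```bash
sed -i 's/^SP=.*/SP=[.5780,-.1352,-1.209]/' h.py
python3 - <<'E'
from h import *
import pickle
rv=rotv(45); d=.012*tz(rv); a0=-.45
bot.set_gripper(.55)
bot.line_to(tipw(a0)-.04*tz(rv),rv,.12)
bot.line_to(tipw(a0)+d,rv,.08); print('pre',bot.current_contact_force())
bot.set_gripper(0,20); print('open',bot.current_opening(),bot.current_grip_force(),bot.current_contact_force(),bot.current_clock())
for th in np.linspace(a0,1.27,9)[1:]:
    bot.line_to(tipw(th)+d,rv,.08); print(round(th,2),np.round(bot.current_contact_force(),1))
print(bot.current_clock(),bot.current_opening())
for n in('wrist','scene'):
    c=bot.read_camera(n); pickle.dump(c,open(n+'2.pkl','wb')); cv2.imwrite(f'pics/{n}2.png',c['pixels'])
c=pickle.load(open('scene2.pkl','rb'));
cv2.imwrite('pics/s2c.png',cv2.resize(c['pixels'][120:310,180:400],None,fx=2.8,fy=2.8))
E
```

```text
pre [-0.83311331  0.18156119  0.42148671]
open 0.27730116870852184 20.000208914279938 [-3.26798569  1.69787479  2.17733242] 8.6417
-0.24 [-1.8 -1.4  2.9]
-0.02 [ 0.3 -3.3  1.7]
0.2 [ 0.3 -4.3 -0.1]
0.41 [ 0.6 -4.  -2.4]
0.62 [-0.1 -1.3 -4.3]
0.84 [-2.   0.4 -3.3]
1.06 [-3.5 -0.6 -0.3]
1.27 [-4.8 -0.7  0.9]
11.6417 0.28173253594036546
```

View pics/s2c.png

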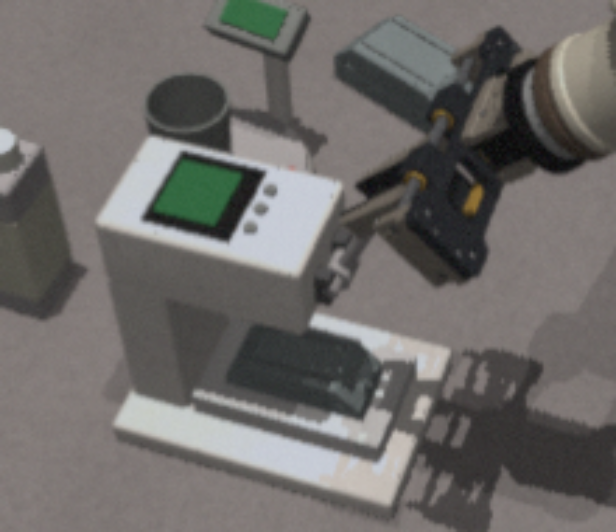

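Run:
```python
from h import *
import pickle
rv=rotv(45); d=.012*tz(rv)
for th in np.arange(1.3,1.5,.03):
    bot.line_to(tipw(th)+d,rv,.05); bot.hold(.1)
    tan=W(np.sin(th),0,np.cos(th))-W(0,0,0); f=np.array(bot.current_contact_force()); print(round(th,2),f.round(1),'tan',round(f@tan,1))
    if f@tan<-14: break
bot.set_gripper(.6); bot.line_to(np.array(bot.current_ee_pos())-.10*tz(rv),rv,.15); print(bot.current_clock())
for n in('wrist','scene','top'):
    c=bot.read_camera(n); pickle.dump(c,open(n+'3.pkl','wb'))
    for an in (1.16,1.22): print(n,proj(c,np.array([tipw(an),W(-.057,0,.2)])).round(1).tolist())
a=pickle.load(open('scene3.pkl','rb'))['pixels'][150:300,200:360];b=pickle.load(open('wrist3.pkl','rb'))['pixels']
im=np.zeros((480,800,3),np.uint8); im[:375,:400]=cv2.resize(a,None,fx=2.5,fy=2.5); im[:,400:]=b[:,120:520]
cv2.imwrite('pics/v3.png',im)
```

```text
1.3 [-7.5  2.   1.7] tan -3.9
1.33 [-8.5  3.7  2.5] tan -5.6
1.36 [-11.8  11.1   6.6] tan -12.8
1.39 [-16.3  17.9   8. ] tan -20.7
14.5583
wrist [[319.5, 227.5], [319.6, 175.8]]
wrist [[319.5, 233.4], [319.6, 175.8]]
scene [[316.0, 194.9], [301.1, 216.2]]
scene [[313.7, 193.7], [301.1, 216.2]]
top [[306.4, 211.6], [319.4, 209.1]]
top [[308.4, 210.7], [319.4, 209.1]]
```

View pics/v3.png

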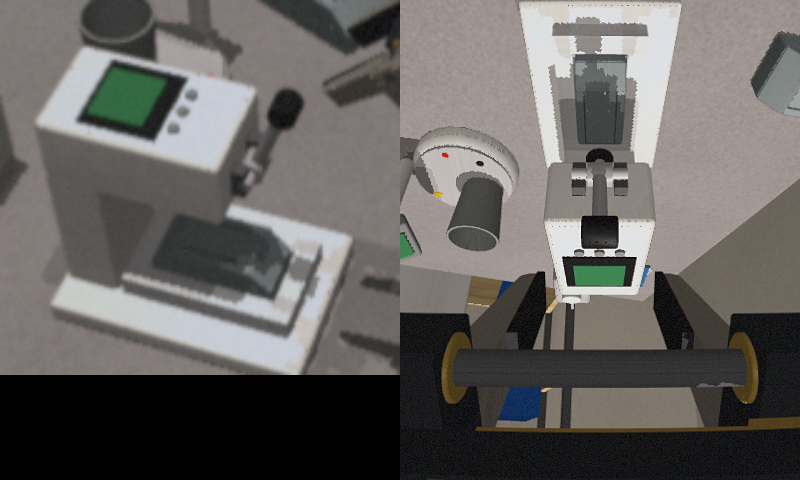

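Run:
```python
from h import *
import pickle
rv=rotv(45); g=W(-.040,0,.076)+.019*tz(rv)
bot.set_gripper(1.0)
bot.line_to(g-.13*tz(rv),rv,.15)
bot.line_to(g-.02*tz(rv),rv,.12); print(np.round(bot.current_contact_force(),1))
bot.line_to(g,rv,.05); print(np.round(bot.current_contact_force(),1),bot.current_ee_pos()-g)
bot.set_gripper(0,12); print(bot.current_opening(),bot.current_grip_force(),np.round(bot.current_contact_force(),1),bot.current_clock())
c=bot.read_camera('wrist'); pickle.dump(c,open('w4.pkl','wb'))
s=bot.read_camera('scene'); b=c['pixels']
im=np.zeros((480,800,3),np.uint8); im[:375,:400]=cv2.resize(s['pixels'][150:300,200:360],None,fx=2.5,fy=2.5); im[:,400:]=b[:,120:520]
cv2.imwrite('pics/v4.png',im)
```

```text
[ 1.4 -0.8  0.4]
[-0.6 -0.3  0. ] [-0.00015301 -0.00020183 -0.00026966]
0.6048556534481108 11.985639003105462 [-1.5  0.1  1.7] 19.0833
```

View pics/v4.png

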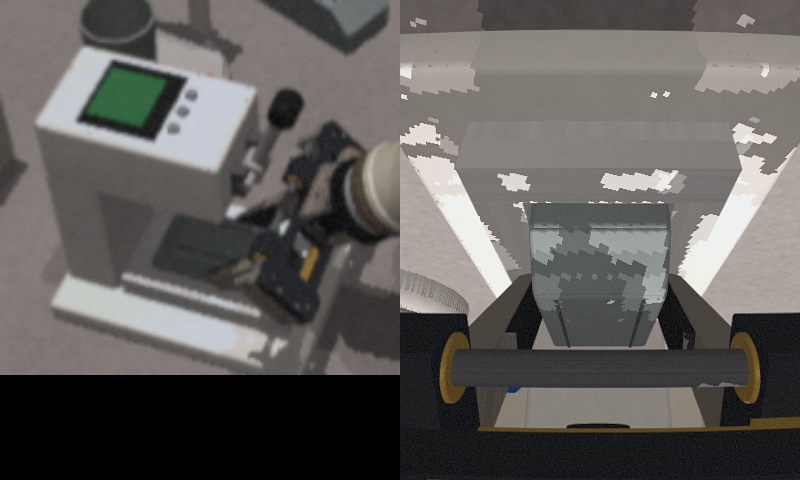

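Run:
```python
from h import *
import pickle
t=pickle.load(open('top0.pkl','rb')); print('can',onz(t,[[185,159]],.12))
bot.set_gripper(0,35)
rv=rotv(45); g=W(-.040,0,.076)+.019*tz(rv)
bot.line_to(g+[0,0,.018],rv,.06); print(np.round(bot.current_contact_force(),1),bot.current_opening())
bot.line_to(W(-.20,0,.094)+.019*tz(rv),rv,.12); print(np.round(bot.current_contact_force(),1),bot.current_opening(),bot.current_clock())
a=W(-.27,0,.17)+.019*tz(rv)
bot.line_to(a,rv,.2)
c=bot.read_camera('wrist'); w=pickle.load(open('w4.pkl','rb'))['pixels']
cv2.imwrite('pics/v5.png',np.hstack([w[180:400,200:440],c['pixels'][180:400,200:440]]))
yw=np.radians(99.3)-np.pi
for y2 in (yw,yw+np.pi):
    for z in (.0666,.15):
        r2=rotv(45,1 ,y2); j=bot.inverse_kinematics(np.array([.479-.0066*np.cos(y2),.2805-.0066*np.sin(y2),z]),r2); print(y2,z,None if j is None else np.round(j,2))
print(np.round(bot.current_joints(),2),bot.current_ee_pos())
```

```text
can [[0.69525428 0.24507066 0.12      ]]
[-0.2 -0.2 -2.1] 0.610301224109873
[-0.  -0.5 -2.3] 0.6071933638555786 21.3333
-1.408480706359424 0.0666 [ 0.68  0.68  1.43 -0.66  1.51  0.72]
-1.408480706359424 0.15 [ 0.68  0.56  1.41 -0.66  1.62  0.64]
1.733111947230369 0.0666 [-0.14  0.35  1.9   0.78  1.28  2.45]
1.733111947230369 0.15 [-0.14  0.2   1.89  0.75  1.4   2.57]
[ 0.43  0.19  1.89 -0.83  1.26  0.41] [0.48652289 0.10381442 0.15534636]
```

View pics/v5.png

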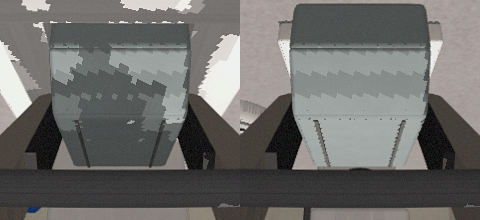

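Run:
```python
from h import *
import pickle
yw=np.radians(99.3)-np.pi; r2=rotv(45,1,yw); h=np.array([np.cos(yw),np.sin(yw),0])
p=np.array([.479,.2805,0])-.0066*h
bot.goto(p+[0,0,.15],r2)
bot.line_to(p+[0,0,.076],r2,.12); bot.hold(.2); f0=np.array(bot.current_contact_force())
z=.072
while z>.060:
    bot.line_to(p+[0,0,z],r2,.03); f=np.array(bot.current_contact_force())-f0; print(round(z,4),f.round(1))
    if f[2]>2: break
    z-=.001
bot.hold(.2); print(bot.current_opening(),bot.current_clock())
op=bot.current_opening()
bot.set_gripper(op+.06); bot.set_gripper(.95)
bot.line_to(np.array(bot.current_ee_pos())-.12*tz(r2),r2,.15); print(np.round(bot.current_contact_force(),1),bot.current_clock())
s=bot.read_camera('scene');t=bot.read_camera('top');w=bot.read_camera('wrist')
for n,c in zip('stw',(s,t,w)): pickle.dump(c,open(n+'6.pkl','wb'))
im=np.zeros((600,800,3),np.uint8)
im[:300,:400]=cv2.resize(s['pixels'][260:380,380:540],None,fx=2.5,fy=2.5)
im[:300,400:]=cv2.resize(t['pixels'][190:310,100:260],None,fx=2.5,fy=2.5)
im[300:,:400]=cv2.resize(w['pixels'],(400,300)); im[300:,400:]=cv2.resize(s['pixels'],(400,300))
cv2.imwrite('pics/v6.png',im)
```

```text
0.072 [0.2 1.1 0.5]
0.071 [ 0.1 -0.1  0.1]
0.07 [0.7 0.8 0.2]
0.069 [ 0.6 -0.4  0.6]
0.068 [0.2 0.1 0.3]
0.067 [0.6 0.5 0.7]
0.066 [-1.9  0.8  4.7]
0.6070895525127686 25.7583
[-0.6 -0.2 -0.5] 27.5667
```

View pics/v6.png

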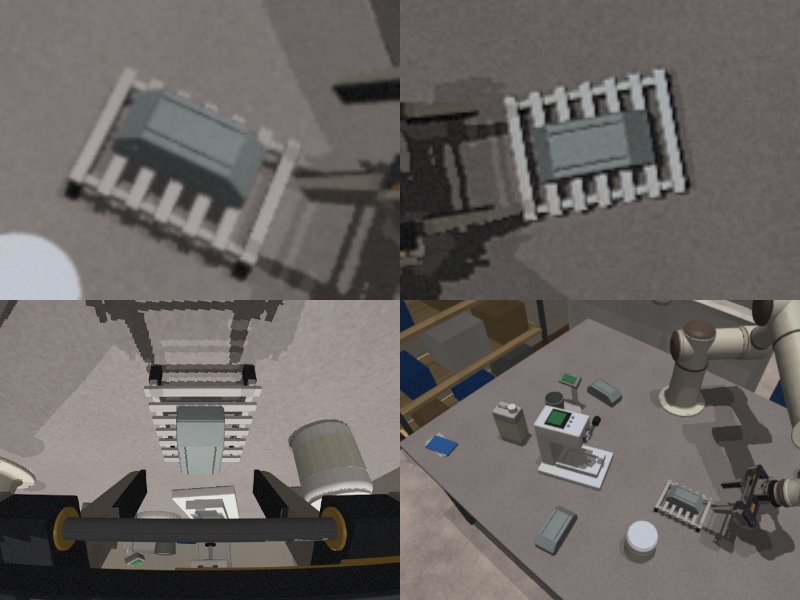

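```bash
python3 -c "
from h import *
print(bot.job_done())"
```

```text
the job is handed in; nothing more can be done
None
```

The job is handed in: the lever is up against its stop, and the last pictures show the shell upright, lengthwise and centred on the rack. The cup, tin and can look undisturbed. The clock was at about 27.6 s before handing in.

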